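Relief check and venting lid on a resin pot

TASK

Get the resin pot ready to vent: first pull its sprung red-gripped relief lever through its full stroke and ease it back slowly to rest without letting it snap. Then fit the bayonet lid into the pot's slots, turn it clockwise until its red pointers stand at the green halfway marks, before the lock clicks, and finish while still holding it there against the spring. Leave the cup, the bottle and the loose cork where they are.

Things in the scene. Friction and masses are not known exactly. Their poses are not given: they have to be found in the camera images.
- pot: Fixed blue pot, 140 mm across; aluminium rim 164 mm across, its top 110 mm above the work surface. Origin: centre of its underside, z up along its axis. The lid's slots lie at its +x and -x. A brass relief valve with a lever stands at its -y side, 145 mm from the axis.
- pot_mouth (a point): Centre of the mouth at rim-top level. Mouth 100 mm across, with an inward lip 8 mm thick, cut at the pot's +x and -x by two slots 30 mm wide reaching out to 120 mm across. Rim marks, repeated on the opposite side, angles clockwise from above: white at the slots (0), green at 35 degrees (0.61 rad), red at 70 degrees (locked).
- green_mark (a point): One of the two opposite green halfway marks on the rim, 76 mm from the axis, 0.61 rad clockwise (from above) of the pot's +x. With an ear of the lid at each green mark the lid is half turned.
- lock_ball (a point): One of two opposite sprung steel balls in dark housings beside the rim, 62 degrees (1.08 rad) clockwise of the slots. The lid's ears touch them from 55 degrees (0.96 rad) and press past them with a click; the lid must stay short of that.
- relief (a joint): Relief lever, rad: 0 at rest, leaning 0.45 rad to the pot's +x; 0.9 at the end of its stroke, leaning 0.45 rad to the pot's -x. Hinge along the pot's y through pot coordinates (0, -145, 70) mm. A spring returns it: 1.6 N at the grip at rest, 6.5 N at full stroke. Eased back means never faster than 2 rad/s (0.19 m/s at the grip).
- relief_knob (a point): Centre of the lever's red cross grip, 95 mm from the lever's hinge, moving with it: a cylinder 24 mm in diameter and 30 mm long lying along the pot's y. It can be pinched from above on its two flat ends; it then turns and may slip a few mm between the fingers, so go by the lever angle.
- lid: Loose steel lid, 0.25 to 0.46 kg, same after a half turn. Origin: centre of its underside, z up. Plug 92 mm in diameter, z 0 to 22 mm, with two lugs at +x and -x (22 mm wide, 112 mm across, z 0 to 11); disc 132 mm in diameter, z 22 to 30; bar handle on top. Starts standing on its plug. Seated, the disc rests on the rim, origin 88 mm above the work surface; the lugs then turn clockwise only.
- lid_ear (a point): One of two red ears (pointers, 10 mm wide) on the lid's disc, above the lugs: at the lid's +x, 69 mm from its axis, 30 mm above its origin; the other is opposite at -x. The ears reach to 148 mm across.
- lid_grip (a point): Point on the lid's axis in its black handle, 52 mm above the lid's origin. The handle is an upright bar 80 mm long along the lid's x, 22 mm wide along its y, from z = 30 to 66 mm.
- interlock (a joint): Sprung carrier with orange vanes inside the pot, rad, 0 at rest, which the lugs push clockwise. Met after about 0.14 rad of lid turn; then it reads the lid's turn less about that. Its spring takes 0.1 N m at first, about 0.35 N m at the green mark, and turns the lid back if let go. Above 0.92 the lid is in the lock click.
- cup: Loose clear mixing cup, 90 mm in diameter, 100 mm high; origin centre of its underside. Leave alone.
- bottle: Loose white resin bottle, 66 mm in diameter, 180 mm high, yellow cap; origin centre of its underside. Leave alone.
- cork: Loose wine cork standing up, 24 mm in diameter, 45 mm high; origin centre of its underside. Leave alone.
- cork_tray: Fixed hexagonal white tray full of corks, about 240 mm across, 52 mm high; origin centre of its underside. Only in the way.
Things that resemble listed ones, but are neither listed nor needed, are in the scene too. Leave any pink or purple look-alike of the lid alone.

How it is judged:
On the way, in this order (a step that is already met when the one before it is completed fails the run):
1. the relief lever is pulled through its stroke (0.8 rad or more) (value of joint relief above 0.8 rad), for 0.05 s.
2. the relief lever is back at rest (below 0.06 rad) (value of joint relief below 0.06 rad), for 0.2 s.
3. the lid is seated in the pot, centred within 6 mm, origin 83 to 92 mm up (horizontal distance between lid and pot below 0.006 m and z of lid in the frame of pot between 0.083 and 0.092 m and angle between lid's own z axis and vertical below 0.06 rad), for 0.1 s.
At the end, for the whole second after the job is handed in: Lid seated in the pot (centred within 6 mm, origin 83 to 92 mm up, upright within 0.06 rad), turned clockwise 0.47 to 0.75 rad from the slots, interlock 0.25 to 0.75 rad, still (under 0.15 rad/s), held by the fingers with over 2 N; relief lever at rest (under 0.06 rad) (all of step 3 and angle between the x axis of lid and the x axis of pot, either way round between 0.47 and 0.75 rad and value of joint interlock between 0.25 and 0.75 rad and value of joint relief below 0.06 rad and contact force between the fingers and lid above 2 N and angular speed of lid below 0.15 rad/s); the arm keeps its last pose, push and grip.
It fails at once if the relief lever snaps back (faster than 2 rad/s) (velocity of joint relief below -2 rad/s).
It fails at once if the lid goes into its lock click (value of joint interlock above 0.92 rad).
It fails at once if the cup is disturbed (moved over 30 mm) (distance of cup from where it was at the start of the episode above 0.03 m).
It fails at once if the bottle is disturbed (moved over 30 mm) (distance of bottle from where it was at the start of the episode above 0.03 m).
It fails at once if the cork is disturbed (moved over 30 mm) (distance of cork from where it was at the start of the episode above 0.03 m).
It also fails if it takes over 67 s, if anything falls off the work surface, if the arm or the gripper's body presses on something with over 40 N, if the wrist force passes 120 N, or if a joint passes its speed limit or range.

ROBOT

A 6-joint arm with a two-finger parallel gripper is mounted at the origin on the work surface. World frame = base frame: x ahead of the robot, y to its left, z up, the work surface at z = 0. Lengths are in m, angles in rad, forces in N, time in s.
With the tool pointing down it reaches from about 0.35 to 0.975 m from the base axis. Payload 4.9 kg.
Tool frame: the origin (TCP) lies between the finger pads; the fingertips stand 19 mm ahead of it and the grasp point (between the pads) is the TCP; z points along the fingers, y is the direction in which the jaws open and shut (so a half turn about z gives the same grasp; the last joint's range is limited). The gripper opens to 85 mm and grips with 20 to 120 N. Pads are 22 mm wide; open, the fingers measure 114 mm over their backs; the gripper's body (76 mm by 85 mm) begins 54 mm behind the grasp point. The pads swing forward as they close: fully open they stand 13 mm farther back than shut.
Start: joints at [-1.365, 0.053, 1.613, -0, 1.476, -0.119], TCP at [0.199, -0.592, 0.25] pointing down, gripper open.
Joint ranges: [-3.01, 3.01], [-1.01, 2.22], [0.06, 2.58], [-1.02, 4.17], [0.09, 2.62], [-3.14, 3.14]. Speed limits (rad/s): [2.57, 2.57, 3.14, 3.14, 3.14, 3.14].

INTERFACE

Orientations are given as a unit quaternion [w, x, y, z].
In Python, from plant import state, grab_frame, calibration, job_done gives the robot as it stands. The module is installed in compiled form; this text tells all that it offers.
- The arm moves only by the tool servo_tool, never from a script. Its argument "deltas" is a list that holds one entry, the list of rows, each a list of 5 numbers: the finger opening in mm, from 0 to 85.4, then the shift along the world's x, y, z in mm, then the turn about the world's z in units of 6 degrees (1.0 is 6 degrees). A call has 1 to 5 rows; each row is the pose to reach, as a shift and turn from the pose commanded when the call began; what a row does not reach only later rows make up. A row lasts 1/8 s, in which the tool goes at most 62.5 mm and 10.7 degrees, less where a joint would pass 70% of its speed; a pose out of reach is approached as far as the arm can. A call with a gripper value outside its range is refused whole. The fingers move at their own pace and stop on an object; the grip force is fixed at half the most. Time passes only in rows, so rows that repeat a pose let the fingers close. It gives the time, the measured TCP pose, the force and the opening at its end, in the units of the state.
- state(): the state, without advancing time (a new reading comes with each control period).
- grab_frame(name): name is "scene" or "side" or "wrist"; returns the picture (384x512x3 uint8, red, green, blue); there is no depth.
- calibration(name): a dict with "intrinsics" (3x3 intrinsics, pixels), "k1" (the pictures are not rectified: a ray, as slopes to the right and down, at radius r is drawn at 1 + k1 r^2 times it, then the intrinsics apply), "world_from_camera" (4x4, takes a point from camera to world coordinates). Camera axes: x right, y down, z forward; pixel columns grow to the right and rows downward; lengths in m; the calibration is good to about 2 mm. A picture is of the moment at which its call begins: read the wrist's pose just before it. calibration takes no time and is no camera call; for the wrist camera it gives the pose at the moment of the call.
- job_done(): hands the job in, once; it reports no verdict.
The state is a dict: "time": time; "joint_pos": joint angles; "joint_vel": joint speeds; "joint_efforts": joint torques, N m; "tool_pos": TCP position; "tool_rot": TCP orientation; "contact_force": force on the tool from outside, world axes, zero at the start; "ft_torque": the same for the moment, N m; "gripper_width": opening from 0.0 (shut) to 1.0 (fully open).
Only numpy, scipy, OpenCV 4.12 (cv2) and the standard library are available. Lean on these libraries where they do the work, as an engineer would, in place of code of your own. Each camera call takes 0.05 s, during which the arm holds its last target.

## Working session

There is one attempt and no reset: what is moved stays moved. The work goes in short steps, Python scripts to look and compute and a tool call to move; the robot and the scene stay as the last step left them, time stands still between calls to the robot, and variables do not carry over. Pictures are saved under pics/ and viewed, and the job is handed in when it is done.

Besides the shell and the picture viewer there is one more tool, called after "Call:" as name(argument=value, ...) on one line, values as JSON. servo_tool: Moves the arm, as the interface text tells. Its arguments: {"type":"object","properties":{"deltas":{"type":"array","items":{"type":"array","items":{"type":"array","items":{"type":"number"}}}}},"required":["deltas"]}

```bash
mkdir -p pics; cat > h.py <<'E'
import numpy as np, cv2
from plant import state, grab_frame, calibration, job_done
def snap(n,f):
    c=calibration(n); im=grab_frame(n); cv2.imwrite('pics/'+f+'.png',cv2.cvtColor(im,cv2.COLOR_RGB2BGR)); np.savez('pics/'+f+'.npz',K=c['intrinsics'],k1=c['k1'],T=c['world_from_camera']); return im
def load(f):
    d=np.load('pics/'+f+'.npz'); return d['K'],float(d['k1']),d['T']
def ray(f,u,v):
    K,k1,T=load(f); p=cv2.undistortPoints(np.array([[[u,v]]],float),K,np.array([k1,0,0,0.]))[0,0]
    return T[:3,3],T[:3,:3]@np.array([p[0],p[1],1])
def atz(f,u,v,z):
    o,d=ray(f,u,v); return o+d*(z-o[2])/d[2]
def proj(f,P):
    K,k1,T=load(f); q=(np.linalg.inv(T)@np.append(P,1))[:3]; s=q[:2]/q[2]; s=s*(1+k1*(s@s)); return K[:2,:2]@s+K[:2,2]
def tri(obs):
    A=np.zeros((3,3));b=np.zeros(3)
    for f,u,v in obs:
        o,d=ray(f,u,v); d=d/np.linalg.norm(d); M=np.eye(3)-np.outer(d,d); A+=M;b+=M@o
    return np.linalg.solve(A,b)
def crop(f,x0,y0,x1,y1,s,out):
    im=cv2.imread('pics/'+f+'.png')[y0:y1,x0:x1]; cv2.imwrite('pics/'+out+'.png',cv2.resize(im,None,fx=s,fy=s,interpolation=cv2.INTER_CUBIC))
E
python3 - <<'E'
from h import *
for n in ('scene','side','wrist'): snap(n,n+'0'); print(n,calibration(n)['world_from_camera'].round(3).tolist(),calibration(n)['k1'])
print(state())
E
```

```text
scene [[-0.682, 0.56, -0.47, 1.125], [0.731, 0.528, -0.432, 0.459], [0.006, -0.638, -0.77, 0.979], [0.0, 0.0, 0.0, 1.0]] -0.041887306116247025
side [[-0.992, -0.096, 0.082, 0.505], [-0.124, 0.622, -0.773, 0.929], [0.023, -0.777, -0.629, 0.883], [0.0, 0.0, 0.0, 1.0]] -0.07727079322600172
wrist [[0.319, -0.904, -0.286, 0.271], [-0.948, -0.305, -0.094, -0.567], [-0.002, 0.3, -0.954, 0.373], [0.0, 0.0, 0.0, 1.0]] -0.08368378227518226
{'time': 0.15, 'joint_pos': array([-1.36499122e+00,  5.32358878e-02,  1.61398750e+00, -1.49609894e-05,
        1.47604630e+00, -1.19016712e-01]), 'joint_vel': array([ 0.00027225, -0.00239191, -0.00299451,  0.00036403,  0.00013049,
       -0.00014198]), 'joint_efforts': array([ 3.95538600e-04, -3.94242167e+01, -3.70722163e+01, -6.17602950e-05,
        4.67503967e-03,  1.35400118e-07]), 'tool_pos': array([ 0.19935214, -0.59185654,  0.24932109]), 'tool_rot': array([-8.37407170e-04,  9.86839851e-01,  1.61698504e-01, -4.38147996e-05]), 'contact_force': array([-0.008279  , -0.51441156, -0.72270344]), 'ft_torque': array([-0.01798768, -0.02909016, -0.01183073]), 'gripper_width': 0.9981608923305589}
```

View pics/scene0.png

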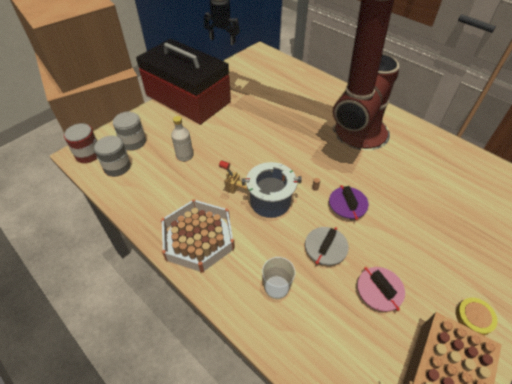

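View pics/side0.png

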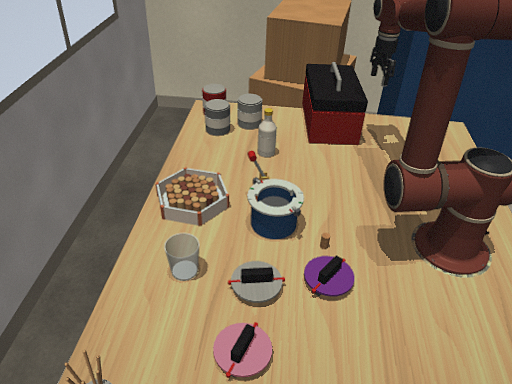

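View pics/wrist0.png

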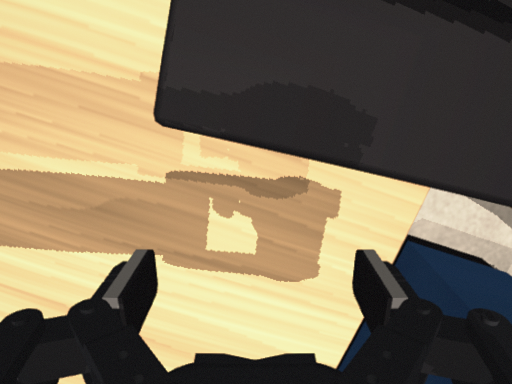

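The pot is at scene (271,185), the red grip at (224,165), the grey lid at (327,246), the cork at (316,184). Next I enlarge these areas.

```bash
python3 - <<'E'
from h import *
crop('scene0',205,145,335,225,6,'c1'); crop('side0',230,140,340,240,6,'c2'); crop('scene0',290,215,370,275,8,'c3'); crop('side0',220,250,300,310,8,'c4')
E
```

```text
(no output)
```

View pics/c1.png

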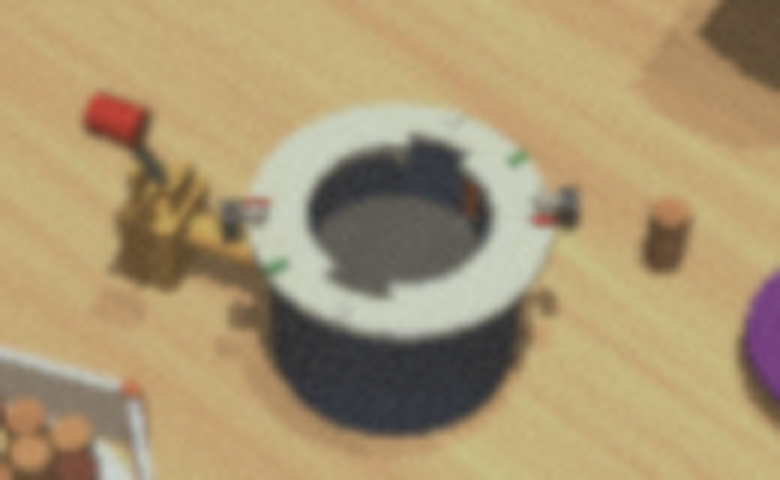

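View pics/c2.png

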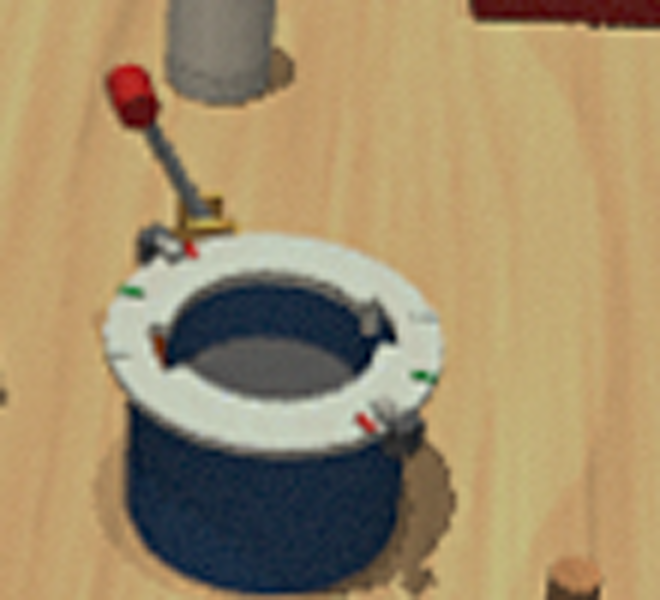

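View pics/c3.png

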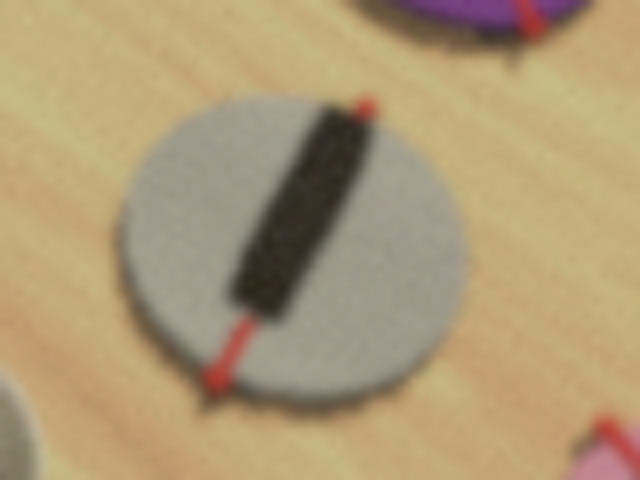

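View pics/c4.png

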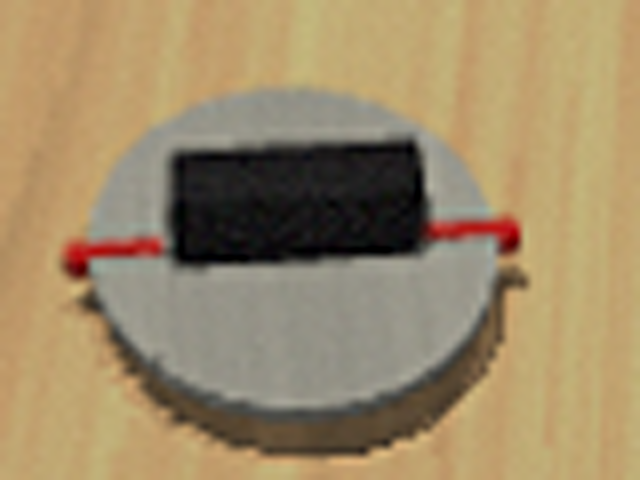

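```bash
python3 - <<'E'
from h import *
def both(n,z,*obs):
    for o in obs: print(n,o[0],atz(*o,z).round(4))
    if len(obs)>1: print(n,'tri',tri(obs).round(4))
g1=('scene0',291,171.3);g2=('scene0',251.2,189.2);s1=('side0',251.8,188.7);s2=('side0',300.8,202.8)
for a in (g1,g2,s1,s2): both('green',.11,a)
# rim ellipse centre check
for a in (('scene0',224.5,164.7),('side0',252.2,156)): both('knob',.1555,a)
print(tri([('scene0',224.5,164.7),('side0',252.2,156)]))
for a in (('scene0',336,228.1),('scene0',317.1,262.75),('side0',229.4,282.25),('side0',283.75,279.5)): both('ear',.03,a)
print('cork',atz('scene0',205+670/6,145+212/6,.045)); print('cork s',atz('side0',230+575/6,140+575/6,.045))
print('bottle',atz('side0',267,152,.0), 'cup',atz('side0',184,270,.01),'tray',atz('side0',193,195,.05),'bottlecap',atz('side0',268.5,111,.18),atz('scene0',178,122,.18))
E
```

```text
green scene0 [ 0.4597 -0.0037  0.11  ]
green scene0 [ 0.6038 -0.0457  0.11  ]
green side0 [ 0.6034 -0.0464  0.11  ]
green side0 [ 0.4581 -0.0037  0.11  ]
knob scene0 [ 0.616  -0.1493  0.1555]
knob side0 [ 0.616  -0.1498  0.1555]
[ 0.61600871 -0.14928291  0.15571514]
ear scene0 [0.4883 0.2117 0.03  ]
ear scene0 [0.6267 0.2419 0.03  ]
ear side0 [0.6235 0.243  0.03  ]
ear side0 [0.4868 0.2142 0.03  ]
cork [0.38178046 0.05285798 0.045     ]
cork s [0.37903304 0.05257625 0.045     ]
bottle [ 0.58766157 -0.41624027  0.        ] cup [0.75302052 0.20368173 0.01      ] tray [ 0.78747941 -0.06277984  0.05      ] bottlecap [ 0.58977365 -0.4020799   0.18      ] [ 0.60090951 -0.39188132  0.18      ]
```

```bash
python3 - <<'E'
from h import *
print('box handle',tri([('scene0',182,54),('side0',337,77)]))
E
```

```text
box handle [ 0.34454174 -0.67672939  0.21138751]
```

Call:
servo_tool(deltas=[[[85,0,0,60,0],[85,0,0,110,0],[85,0,0,150,0],[85,0,0,150,0]]])

```text
time: 0.65
tool_pos: [0.1997, -0.5933, 0.4055]
tool_rot: [0.004, 0.987, 0.162, 0.0]
contact_force: [0.9, 0.5, 0.3]
gripper_width: 0.998
```

Call:
servo_tool(deltas=[[[85,40,45,0,0],[85,80,90,0,0],[85,120,130,0,0],[85,160,170,0,0],[85,200,212,0,0]]])

```text
time: 1.27
tool_pos: [0.4002, -0.3785, 0.398]
tool_rot: [-0.001, 0.987, 0.162, -0.001]
contact_force: [0.3, 0.3, -0.1]
gripper_width: 0.997
```

Call:
servo_tool(deltas=[[[85,43,46,-25,0],[85,86,92,-50,0],[85,130,140,-75,0],[85,172,185,-100,0],[85,217,230,-130,0]]])

```text
time: 1.9
tool_pos: [0.598, -0.1675, 0.2799]
tool_rot: [-0.001, 0.987, 0.162, -0.001]
contact_force: [0.4, -0.5, 0.2]
gripper_width: 0.997
```

Call:
servo_tool(deltas=[[[85,0,0,0,0],[85,0,0,0,0],[85,0,0,0,0]]])

```text
time: 2.28
tool_pos: [0.5972, -0.1705, 0.2831]
tool_rot: [0.0, 0.987, 0.161, 0.0]
contact_force: [0.8, 0.8, -0.3]
gripper_width: 0.992
```

```bash
python3 - <<'E'
from h import *
print(state()['tool_pos'],state()['tool_rot'],state()['joint_pos'].round(3)); snap('wrist','w1')
print(proj('w1',[.616,-.1495,.1555]))
crop('w1',0,0,512,384,1.5,'w1b')
E
```

```text
[ 0.59719115 -0.17051535  0.28307934] [3.37659682e-04 9.86966440e-01 1.60925574e-01 3.02021328e-04] [-0.398  0.026  1.586 -0.     1.529  0.85 ]
[236.67143642 153.10379008]
```

View pics/w1b.png

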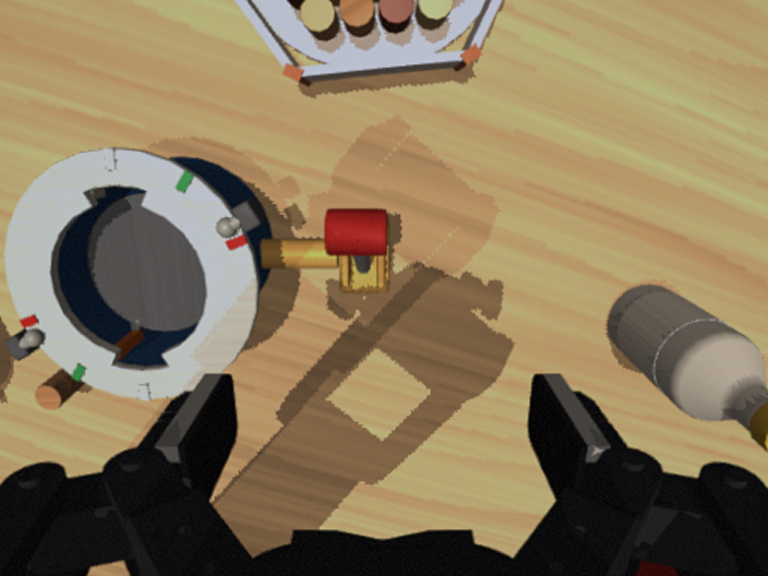

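The wrist view shows the red grip at (237,154) px, against a predicted (236.7,153.1), so the localisation holds. I'll descend with the fingers part closed.

Call:
servo_tool(deltas=[[[50,19,21,0,0],[50,19,21,-30,0],[50,19,21,-60,0],[50,19,21,-85,0],[50,19,21,-85,0]]])

```text
time: 2.95
tool_pos: [0.615, -0.149, 0.1955]
tool_rot: [-0.001, 0.987, 0.161, -0.002]
contact_force: [-0.6, -0.1, 0.0]
gripper_width: 0.584
```

```bash
python3 - <<'E'
from h import *
print(state()['tool_pos'],state()['gripper_width']); snap('wrist','w2')
print(proj('w2',[.616,-.1495,.1555]))
for u,v in ((185/1.5,181/1.5),(79/1.5,372/1.5)): print(atz('w1',u,v,.11))
crop('w2',0,0,512,384,1.5,'w2b')
E
```

```text
[ 0.61498639 -0.14896573  0.19550983] 0.5841935225681926
[257.51206779 231.34538992]
[ 0.60277227 -0.047693    0.11      ]
[ 0.45729478 -0.00413359  0.11      ]
```

View pics/w2b.png

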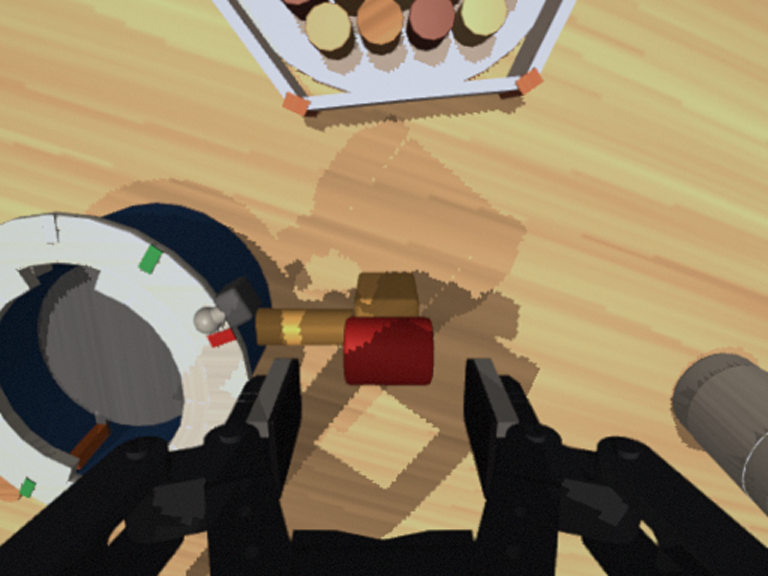

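The knob is centred between the fingers, at (388,350) in the 1.5x view. I'll descend and close.

Call:
servo_tool(deltas=[[[50,0,0,-20,0],[50,0,0,-40,0],[50,0,0,-42,0],[20,0,0,-42,0],[20,0,0,-42,0]]])

```text
time: 3.62
tool_pos: [0.6169, -0.1501, 0.1556]
tool_rot: [0.002, 0.987, 0.161, 0.0]
contact_force: [1.7, -5.9, -4.5]
gripper_width: 0.343
```

Call:
servo_tool(deltas=[[[15,0,0,0,0],[15,0,0,0,0],[15,0,0,0,0]]])

```text
time: 4.0
tool_pos: [0.6169, -0.1501, 0.1556]
tool_rot: [0.002, 0.987, 0.161, 0.0]
contact_force: [2.1, -6.2, -4.4]
gripper_width: 0.337
```

```bash
python3 - <<'E'
from h import *
print(state()); snap('wrist','w3');crop('w3',0,0,512,384,1.5,'w3b')
E
```

```text
{'time': 4.0, 'joint_pos': array([-0.35482806,  0.14788031,  1.67291843, -0.00242827,  1.31867803,
        0.89273314]), 'joint_vel': array([ 5.42392485e-06,  7.54360368e-04,  8.48353523e-04,  5.77426861e-04,
        1.50517528e-04, -1.11200172e-03]), 'joint_efforts': array([  3.5561116 , -44.34445024, -35.93246341,   0.91403089,
         0.75253978,  -0.09666415]), 'tool_pos': array([ 0.61692195, -0.15009949,  0.15562945]), 'tool_rot': array([1.54509276e-03, 9.86918468e-01, 1.61212389e-01, 3.39231789e-04]), 'contact_force': array([ 2.09801331, -6.19145049, -4.40661074]), 'ft_torque': array([-0.50123643, -0.15971126, -0.03565438]), 'gripper_width': 0.33666776280780447}
```

View pics/w3b.png

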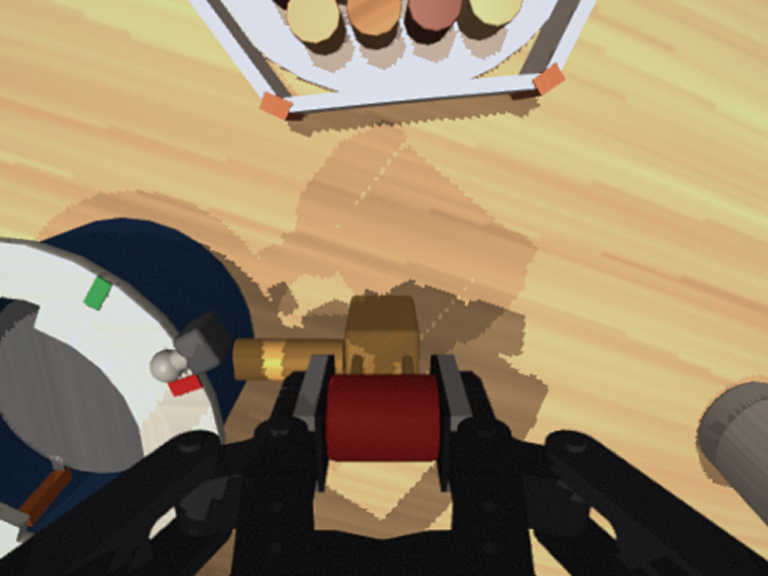

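The grip is held (28.7 mm opening). I'll pull it along the arc in stages.

Call:
servo_tool(deltas=[[[15,-6,-2,3,0],[15,-12.6,-4.3,5.2,0],[15,-19,-6.5,7,0],[15,-25.7,-8.7,8.4,0],[15,-25.7,-8.7,8.4,0]]])

```text
time: 4.68
tool_pos: [0.593, -0.1581, 0.1644]
tool_rot: [0.002, 0.987, 0.161, 0.004]
contact_force: [7.5, -3.1, -7.9]
gripper_width: 0.34
```

```bash
python3 - <<'E'
from h import *
print(state()['tool_pos'],state()['contact_force']); snap('wrist','w4');snap('scene','s4');crop('w4',0,0,512,384,1.5,'w4b');crop('s4',205,115,335,195,6,'s4b')
E
```

```text
[ 0.59300105 -0.15812903  0.16435038] [ 7.49960839 -3.12377829 -7.88761765]
```

View pics/w4b.png

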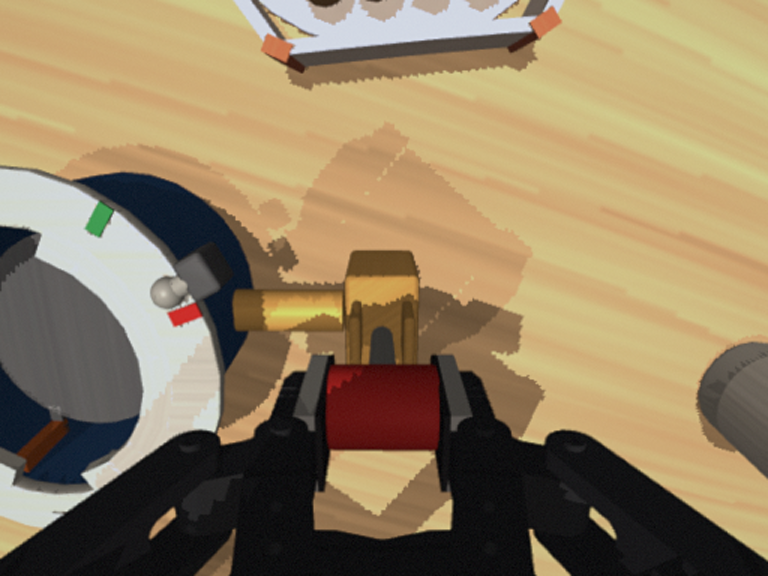

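View pics/s4b.png

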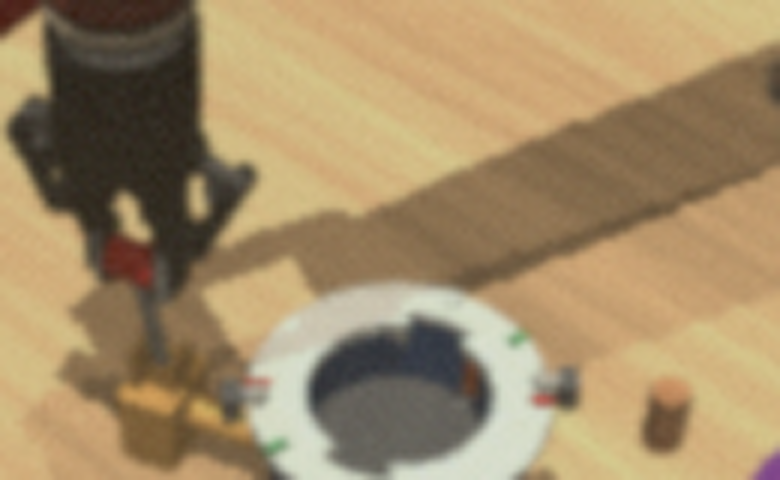

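Call:
servo_tool(deltas=[[[15,-7,-2.3,0.7,0],[15,-13.4,-4.5,1.1,0],[15,-20,-6.8,0.8,0],[15,-26.9,-9.1,0,0],[15,-33.5,-11.3,-1.5,0]]])

```text
time: 5.4
tool_pos: [0.5617, -0.1686, 0.1654]
tool_rot: [0.001, 0.987, 0.161, 0.007]
contact_force: [11.8, 1.7, -0.6]
gripper_width: 0.341
```

Call:
servo_tool(deltas=[[[15,-6.5,-2.2,-1.7,0],[15,-12.5,-4.2,-3.5,0],[15,-17.5,-6,-6,0],[15,-17.5,-6,-6,0]]])

```text
time: 5.9
tool_pos: [0.5448, -0.1743, 0.1612]
tool_rot: [0.001, 0.987, 0.162, 0.007]
contact_force: [8.1, 3.9, 4.3]
gripper_width: 0.34
```

```bash
cat >> h.py <<'E'
PC=np.array([.5308,-.0253]);PSI=.326
def pot(x,y,z):
    c,s=np.cos(PSI),np.sin(PSI); return np.array([PC[0]+c*x-s*y,PC[1]+s*x+c*y,z])
def knob(th): return pot(.095*np.sin(.45-th),-.145,.07+.095*np.cos(.45-th))
E
cat > lev.py <<'E'
import sys
from h import *
n=sys.argv[1]; s=state(); print(s['time'],s['tool_pos'],s['contact_force']); snap('wrist',n);snap('scene',n+'s');crop(n,0,0,512,384,1.5,n+'b')
for t in np.arange(0,.95,.1): print(round(t,2),(proj(n,knob(t))*1.5).round(0),(proj(n+'s',knob(t))).round(1))
crop(n+'s',205,115,335,195,6,n+'sb')
E
python3 lev.py w5; python3 -c "
from h import *
for t in (0,.2,.3,.4): print(t,proj('w3',knob(t))*1.5,proj('w4',knob(t))*1.5)"
```

```text
5.9 [ 0.54479073 -0.17430563  0.16116542] [8.09072679 3.93706175 4.33135291]
0.0 [381. 124.] [224.4 164.7]
0.1 [381. 161.] [225.6 162.1]
0.2 [381. 200.] [226.9 159.6]
0.3 [381. 240.] [228.2 157.2]
0.4 [381. 278.] [229.6 155.1]
0.5 [381. 314.] [230.9 153.2]
0.6 [382. 348.] [232.3 151.5]
0.7 [382. 377.] [233.6 150.1]
0.8 [382. 401.] [234.9 149. ]
0.9 [382. 421.] [236.1 148.1]
0 [381.01721576 411.6365814 ] [380.94798596 314.95373113]
0.2 [381.23969067 479.93874708] [381.18261254 383.83788958]
0.3 [381.34957174 511.37388558] [381.29439094 416.89390496]
0.4 [381.4539563  539.78226714] [381.39781479 447.67095044]
```

View pics/w5b.png

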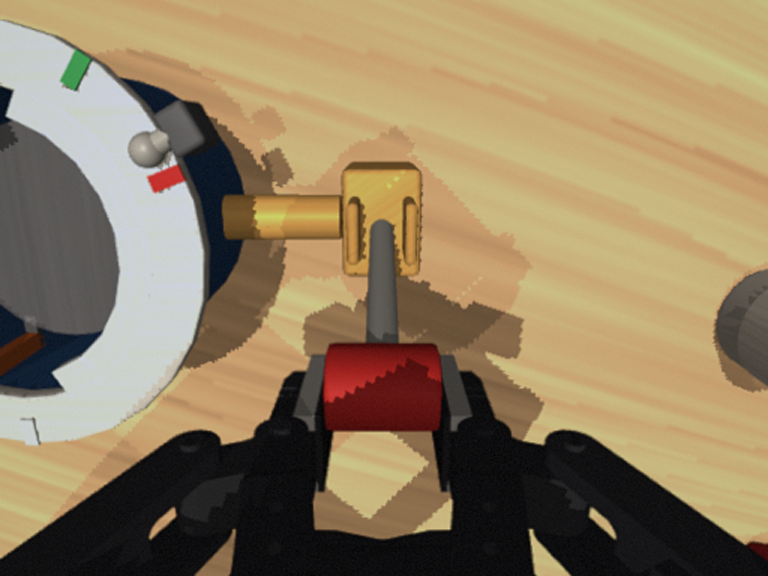

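View pics/w5sb.png

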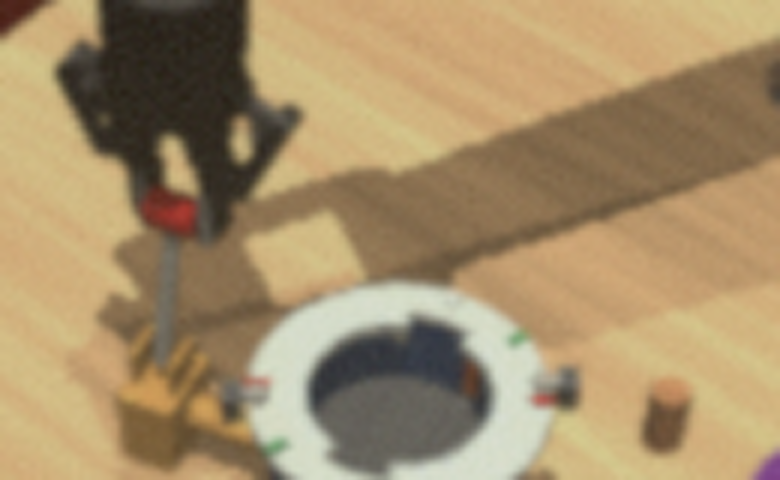

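Lever angle is about 0.72, from knob row 388 in the wrist view and (233.7,150) in the scene view. It needs a bit more.

Call:
servo_tool(deltas=[[[15,-5,-1.7,-1.5,0],[15,-10,-3.4,-3,0],[15,-15,-5,-5,0],[15,-15,-5,-5,0]]])

```text
time: 6.5
tool_pos: [0.5298, -0.1792, 0.155]
tool_rot: [0.001, 0.987, 0.162, 0.007]
contact_force: [11.5, 3.4, -0.9]
gripper_width: 0.336
```

```bash
python3 lev.py w6
```

```text
6.5 [ 0.52981478 -0.17923814  0.15497827] [11.46061336  3.42005099 -0.85427298]
0.0 [381.  52.] [224.4 164.7]
0.1 [382.  91.] [225.6 162.1]
0.2 [382. 133.] [226.9 159.6]
0.3 [382. 176.] [228.2 157.2]
0.4 [382. 219.] [229.6 155.1]
0.5 [382. 260.] [230.9 153.2]
0.6 [382. 297.] [232.3 151.5]
0.7 [382. 331.] [233.6 150.1]
0.8 [382. 359.] [234.9 149. ]
0.9 [382. 383.] [236.1 148.1]
```

View pics/w6b.png

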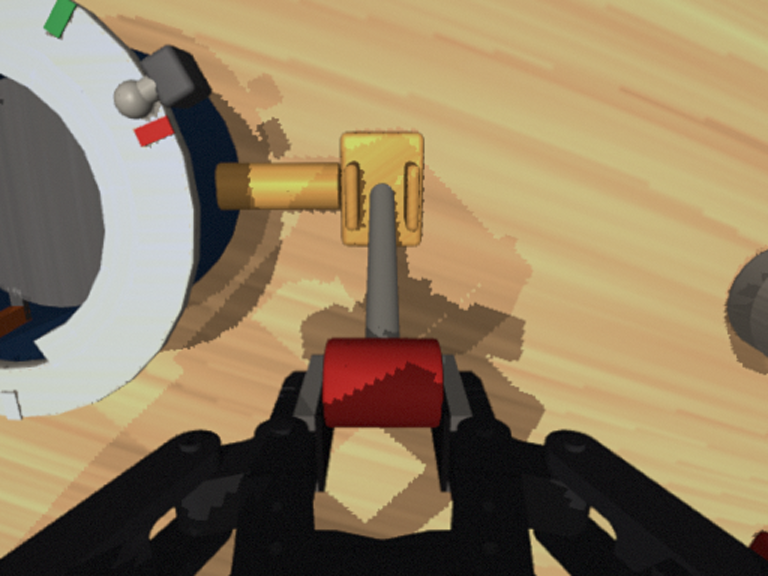

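View pics/w6sb.png

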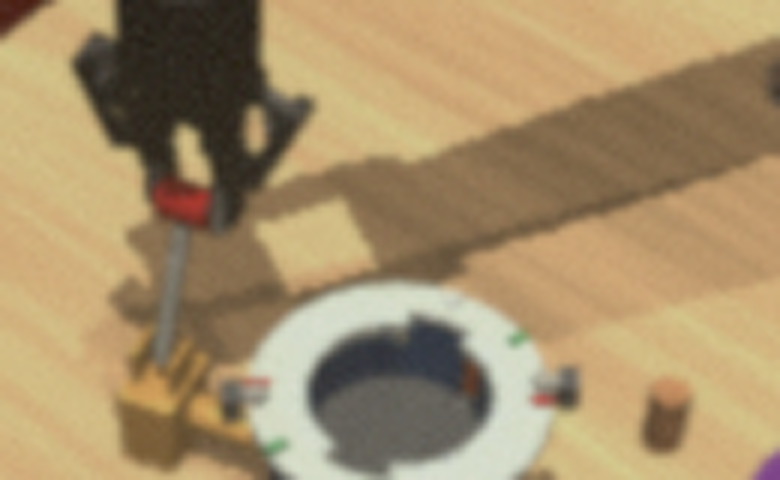

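Lever is about 0.87 (row 382; scene 0.84 to 0.87). I'll add a small margin, then return slowly along the arc.

Call:
servo_tool(deltas=[[[15,-4,-1.3,-2,0],[15,-4,-1.3,-2,0],[15,1,0.3,1,0],[15,6,2,4,0],[15,11,3.6,6,0]]])

```text
time: 7.22
tool_pos: [0.5366, -0.1769, 0.1586]
tool_rot: [0.002, 0.987, 0.162, 0.0]
contact_force: [0.8, -4.2, 0.6]
gripper_width: 0.339
```

Call:
servo_tool(deltas=[[[15,5,1.7,1.7,0],[15,10,3.4,3,0],[15,15,5,4.2,0],[15,20,6.7,5.2,0],[15,25,8.4,5.8,0]]])

```text
time: 7.85
tool_pos: [0.5619, -0.1685, 0.1656]
tool_rot: [0.001, 0.987, 0.162, 0.001]
contact_force: [-1.6, -4.2, 7.5]
gripper_width: 0.337
```

```bash
python3 lev.py w7
```

```text
7.85 [ 0.56185485 -0.16851531  0.16560132] [-1.6413007  -4.22081335  7.45869578]
0.0 [381. 195.] [224.4 164.7]
0.1 [381. 231.] [225.6 162.1]
0.2 [381. 268.] [226.9 159.6]
0.3 [382. 304.] [228.2 157.2]
0.4 [382. 339.] [229.6 155.1]
0.5 [382. 372.] [230.9 153.2]
0.6 [382. 401.] [232.3 151.5]
0.7 [382. 426.] [233.6 150.1]
0.8 [382. 446.] [234.9 149. ]
0.9 [382. 463.] [236.1 148.1]
```

View pics/w7b.png

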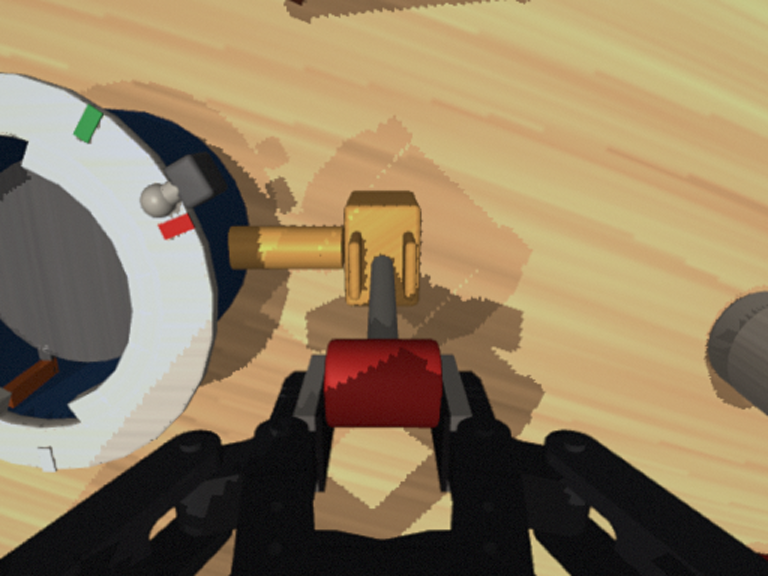

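Call:
servo_tool(deltas=[[[15,5,1.7,1,0],[15,10,3.4,1,0],[15,15,5,1,0],[15,20,6.7,0,0],[15,24,8,-1,0]]])

```text
time: 8.57
tool_pos: [0.5864, -0.1604, 0.1654]
tool_rot: [0.001, 0.987, 0.162, 0.001]
contact_force: [-2.2, -4.0, 9.7]
gripper_width: 0.337
```

Call:
servo_tool(deltas=[[[15,5,1.7,-1.5,0],[15,9,3,-3,0],[15,13,4.4,-4.5,0],[15,17,5.7,-6,0],[15,17,5.7,-6,0]]])

```text
time: 9.2
tool_pos: [0.6047, -0.1543, 0.1606]
tool_rot: [0.001, 0.987, 0.162, 0.003]
contact_force: [1.0, -1.7, 11.0]
gripper_width: 0.341
```

```bash
python3 lev.py w8
```

```text
9.2 [ 0.60471764 -0.15432735  0.16064286] [ 1.00514727 -1.71229775 10.96252431]
0.0 [381. 361.] [224.4 164.7]
0.1 [381. 396.] [225.6 162.1]
0.2 [381. 430.] [226.9 159.6]
0.3 [381. 462.] [228.2 157.2]
0.4 [381. 492.] [229.6 155.1]
0.5 [381. 518.] [230.9 153.2]
0.6 [381. 541.] [232.3 151.5]
0.7 [381. 559.] [233.6 150.1]
0.8 [381. 573.] [234.9 149. ]
0.9 [381. 584.] [236.1 148.1]
```

View pics/w8b.png

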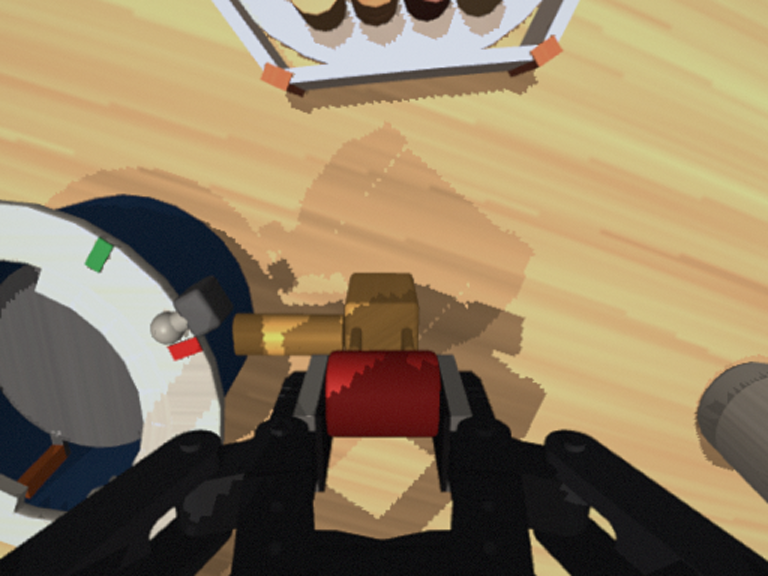

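View pics/w8sb.png

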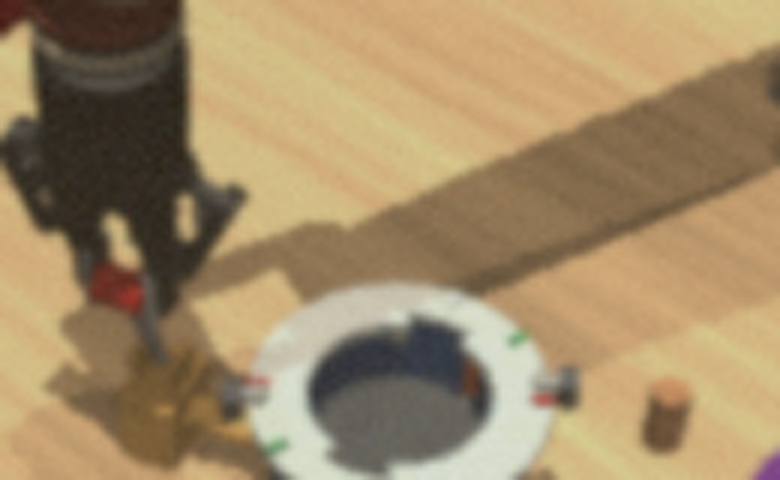

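Lever is about 0.08. I'll continue gently into the rest stop.

Call:
servo_tool(deltas=[[[15,3,1,-1.5,0],[15,6,2,-3,0],[15,9,3,-4.5,0],[15,11,3.6,-5.5,0],[15,11,3.6,-5.5,0]]])

```text
time: 9.93
tool_pos: [0.6127, -0.1518, 0.1572]
tool_rot: [0.002, 0.987, 0.162, -0.001]
contact_force: [-16.3, -3.1, 25.3]
gripper_width: 0.334
```

```bash
python3 lev.py w9
```

```text
9.925 [ 0.61266912 -0.15177556  0.15716381] [-16.33851912  -3.05408614  25.28639442]
0.0 [380. 394.] [224.4 164.7]
0.1 [380. 429.] [225.6 162.1]
0.2 [380. 463.] [226.9 159.6]
0.3 [380. 494.] [228.2 157.2]
0.4 [380. 523.] [229.6 155.1]
0.5 [381. 548.] [230.9 153.2]
0.6 [381. 570.] [232.3 151.5]
0.7 [381. 587.] [233.6 150.1]
0.8 [381. 600.] [234.9 149. ]
0.9 [381. 609.] [236.1 148.1]
```

View pics/w9b.png

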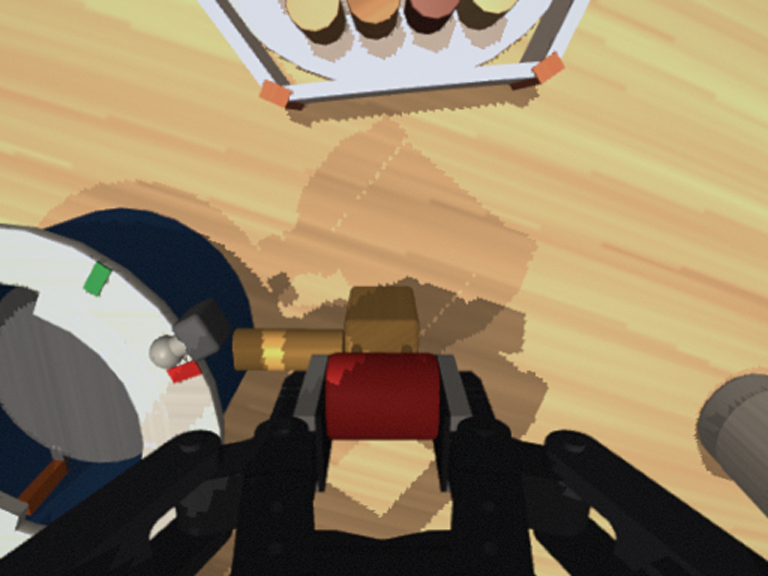

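The lever is at its stop: the row matches 0 rad and the reaction is 25 N. I'll release now.

Call:
servo_tool(deltas=[[[25,0,0,0,0],[40,0,0,0,0],[50,0,0,0,0],[50,0,0,15,0],[50,0,0,40,0]]])

```text
time: 10.65
tool_pos: [0.6123, -0.1495, 0.19]
tool_rot: [-0.001, 0.987, 0.162, -0.001]
contact_force: [0.6, -0.4, 0.3]
gripper_width: 0.585
```

Call:
servo_tool(deltas=[[[50,0,0,60,0],[70,-12,55,90,-0.5],[85,-24,110,105,-1.1],[85,-36,165,105,-1.1],[85,-48,220,105,-1.1]]])

```text
time: 11.28
tool_pos: [0.5645, 0.0718, 0.297]
tool_rot: [-0.0, 0.995, 0.105, 0.001]
contact_force: [0.2, -0.4, -0.0]
gripper_width: 0.997
```

Call:
servo_tool(deltas=[[[85,0,55,-10,0],[85,0,110,-30,0],[85,0,150,-50,0],[85,0,150,-50,0],[85,0,150,-50,0]]])

```text
time: 11.9
tool_pos: [0.5651, 0.2197, 0.2465]
tool_rot: [0.0, 0.994, 0.105, 0.0]
contact_force: [-0.3, -0.2, 0.2]
gripper_width: 1.0
```

```bash
python3 lev.py w10; python3 -c "
from h import *
for p in ((.488,.2130,.03),(.625,.2424,.03),(.5563,.2277,.066)): print(proj('w10',p)*1.5)"
```

```text
11.9 [0.56513383 0.21972531 0.24645666] [-0.34051558 -0.24474284  0.16331089]
0.0 [1022.  340.] [224.4 164.7]
0.1 [1024.  356.] [225.6 162.1]
0.2 [1023.  372.] [226.9 159.6]
0.3 [1022.  388.] [228.2 157.2]
0.4 [1019.  402.] [229.6 155.1]
0.5 [1014.  416.] [230.9 153.2]
0.6 [1009.  429.] [232.3 151.5]
0.7 [1003.  441.] [233.6 150.1]
0.8 [996. 451.] [234.9 149. ]
0.9 [988. 460.] [236.1 148.1]
[369.67108381 342.77649332]
[367.74626077 142.5775911 ]
[367.17643104 262.54621852]
```

View pics/w10b.png

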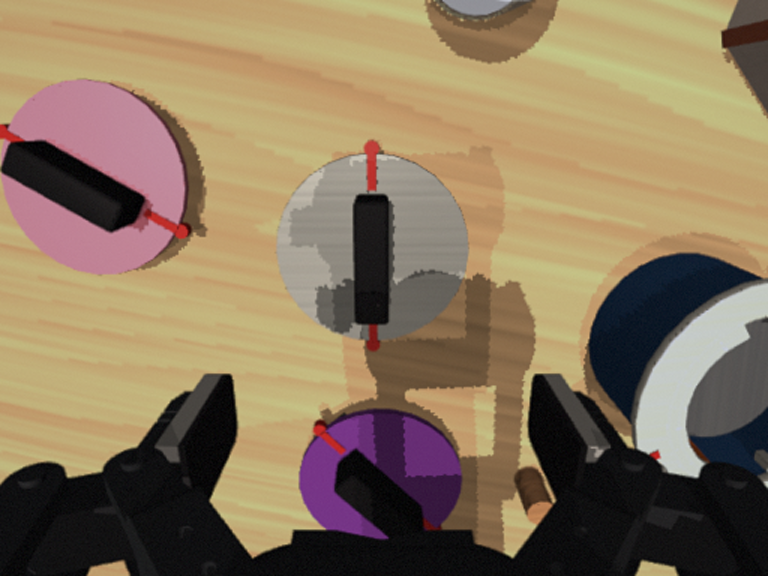

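View pics/w10sb.png

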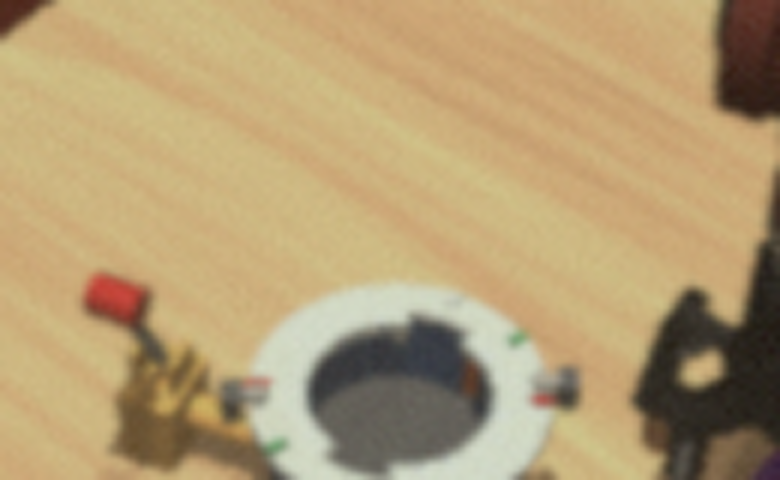

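The lever is at rest, at the same pixel as at the start. The lid's ears show at (372,148) and (373,344).

```bash
python3 - <<'E'
from h import *
a=atz('w10',372/1.5,148/1.5,.03);b=atz('w10',373/1.5,344/1.5,.03);print(a,b,(a+b)/2,np.linalg.norm(a-b),np.arctan2(*(a-b)[[1,0]]))
q=state()['tool_rot'];print(2*np.arctan2(q[2],q[1]))
E
```

```text
[0.62221737 0.23902581 0.03      ] [0.48755621 0.21045193 0.03      ] [0.55488679 0.22473887 0.03      ] 0.13765934764144452 0.20908968569705616
0.20830071140646594
```

Call:
servo_tool(deltas=[[[60,-10,5.5,-50,0],[50,-10,5.5,-100,0],[50,-10,5.5,-140,0],[50,-10,5.5,-165,0],[50,-10,5.5,-165,0]]])

```text
time: 12.62
tool_pos: [0.5538, 0.2239, 0.079]
tool_rot: [0.0, 0.995, 0.104, -0.002]
contact_force: [0.4, -0.1, 0.3]
gripper_width: 0.588
```

```bash
python3 - <<'E'
from h import *
s=state();print(s['time'],s['tool_pos'],s['contact_force']); snap('wrist','w11');crop('w11',0,0,512,384,1.5,'w11b')
E
```

```text
12.625 [0.55384082 0.22388458 0.07897863] [ 0.35718737 -0.08506921  0.25396365]
```

View pics/w11b.png

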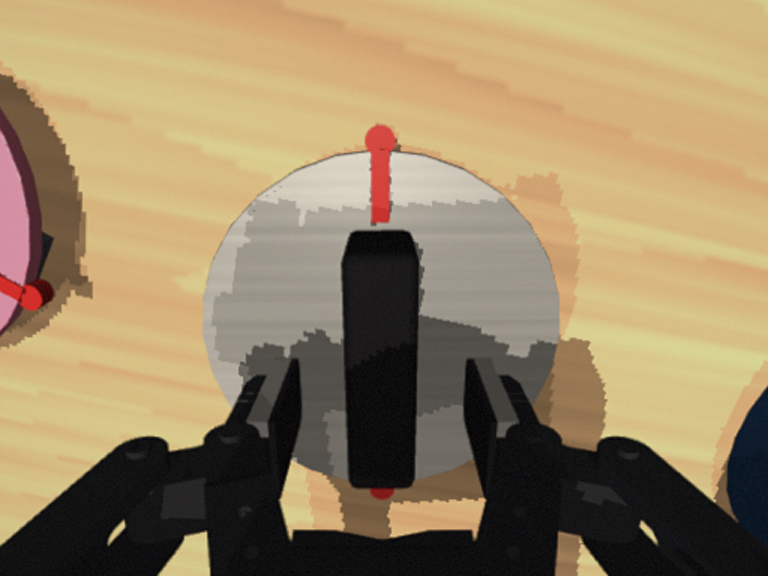

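Aligned and centred; I'll go down and grip.

Call:
servo_tool(deltas=[[[50,1,1,-12,0],[50,1,1,-23,0],[30,1,1,-23,0],[10,1,1,-23,0],[10,1,1,-23,0]]])

```text
time: 13.3
tool_pos: [0.5559, 0.2264, 0.0577]
tool_rot: [-0.0, 0.995, 0.105, 0.0]
contact_force: [0.0, 0.7, -1.4]
gripper_width: 0.244
```

Call:
servo_tool(deltas=[[[8,0,0,0,0],[8,0,0,0,0],[8,0,0,0,0],[8,0,0,20,0],[8,0,0,50,0]]])

```text
time: 13.92
tool_pos: [0.5549, 0.226, 0.1078]
tool_rot: [0.0, 0.995, 0.105, -0.001]
contact_force: [0.7, 0.7, -3.1]
gripper_width: 0.242
```

Call:
servo_tool(deltas=[[[8,0,0,40,0],[8,0,0,80,0.5],[8,0,0,110,1.12],[8,0,0,110,1.12],[8,0,0,110,1.12]]])

```text
time: 14.55
tool_pos: [0.5552, 0.2261, 0.2166]
tool_rot: [0.0, 0.987, 0.162, -0.001]
contact_force: [-0.3, -0.7, -4.0]
gripper_width: 0.249
```

```bash
python3 - <<'E'
from h import *
s=state();print(s); snap('wrist','w12');crop('w12',0,0,512,384,1.5,'w12b'); snap('side','w12s');snap('scene','w12c')
E
```

```text
{'time': 14.55, 'joint_pos': array([2.62690677e-01, 1.65253976e-02, 1.70679096e+00, 2.26490318e-05,
       1.42007504e+00, 1.50755488e+00]), 'joint_vel': array([-0.00106443,  0.01969222,  0.02347958, -0.00188104,  0.00231955,
       -0.00434182]), 'joint_efforts': array([ 6.21181447e-03, -4.07131362e+01, -3.98957741e+01,  3.13489891e-04,
       -4.44560812e-02,  2.13727464e-03]), 'tool_pos': array([0.55518128, 0.22613277, 0.21659142]), 'tool_rot': array([ 7.84020461e-05,  9.86750272e-01,  1.62243924e-01, -8.96018928e-04]), 'contact_force': array([-0.32304044, -0.69928266, -3.95444704]), 'ft_torque': array([-0.05585465,  0.0055205 , -0.05701991]), 'gripper_width': 0.24934181890729198}
```

View pics/w12b.png

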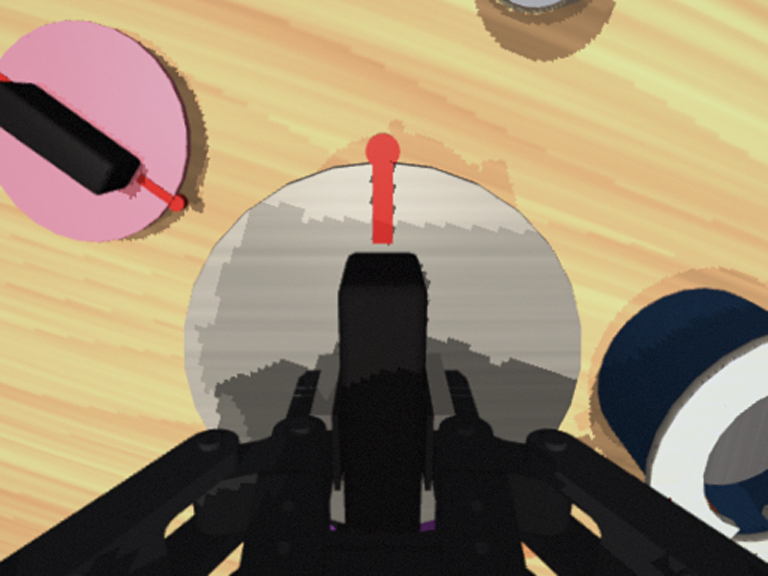

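View pics/w12s.png

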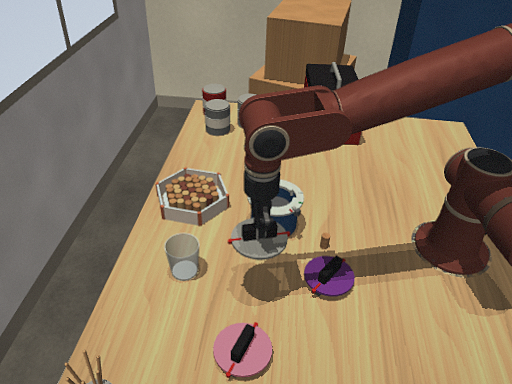

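```bash
python3 - <<'E'
from h import *
p=atz('w12',382/1.5,150/1.5,.189); t=np.array([.5552,.2261]); c,s=np.cos(.326),np.sin(.326)
d=p[:2]-t; print(p,'tool xy',d@[c,s],d@[-s,c])
crop('w12s',220,210,310,270,8,'x'); crop('w12c',290,170,380,250,8,'x2')
E
```

```text
[0.61970737 0.24851348 0.189     ] tool xy 0.0682878864679144 0.0005740919731779676
```

View pics/x.png

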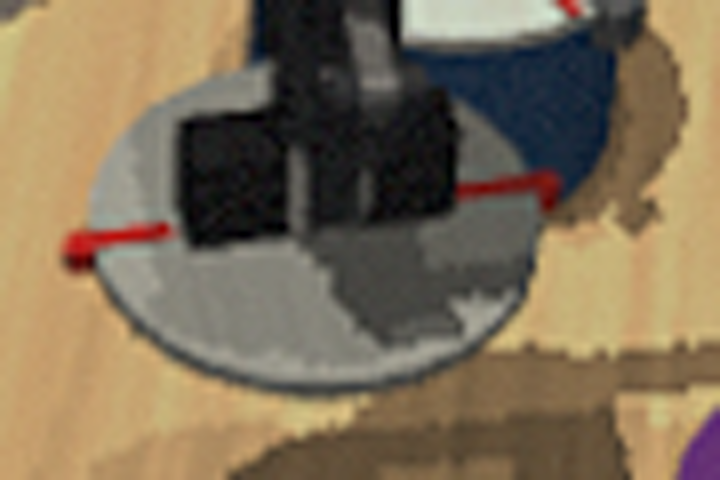

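View pics/x2.png

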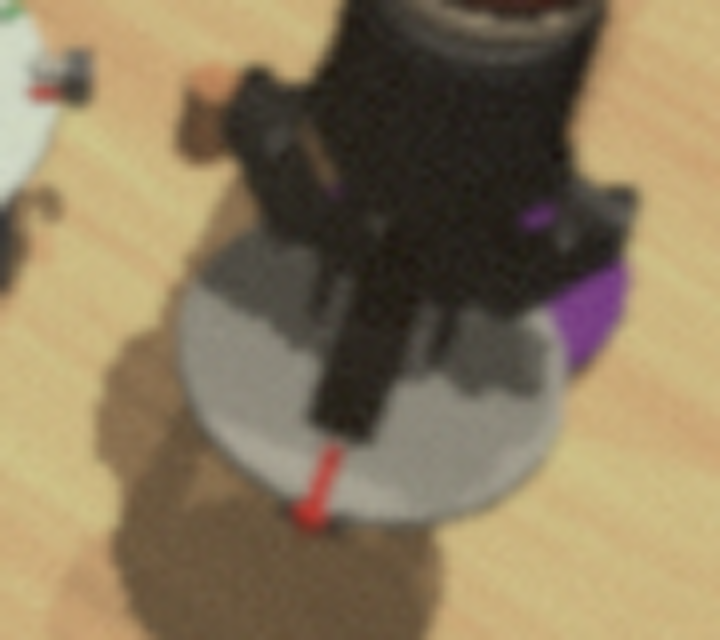

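```bash
python3 - <<'E'
from h import *
for z in (.185,.189,.193):
  a=atz('w12s',229.75,241.25,z);b=atz('w12s',288.5,233.5,z);print((a+b)/2,np.linalg.norm(a-b),np.arctan2(*(a-b)[[1,0]]))
E
```

```text
[0.55412735 0.22672199 0.185     ] 0.14015821700340203 0.3304921893820671
[0.55384667 0.23074662 0.189     ] 0.13935477503442373 0.3304921893820676
[0.55356599 0.23477125 0.193     ] 0.13855133306544543 0.33049218938206815
```

Call:
servo_tool(deltas=[[[8,-4,-60,10,0],[8,-8,-115,10,0],[8,-12,-170,10,0],[8,-17,-220,10,0],[8,-22,-250,10,0]]])

```text
time: 15.32
tool_pos: [0.5329, -0.0258, 0.2262]
tool_rot: [-0.0, 0.987, 0.162, -0.001]
contact_force: [0.8, 0.3, -3.6]
gripper_width: 0.243
```

Call:
servo_tool(deltas=[[[8,0,0,-15,0],[8,0,0,-30,0],[8,0,0,-30,0]]])

```text
time: 15.7
tool_pos: [0.5323, -0.0224, 0.1945]
tool_rot: [-0.001, 0.987, 0.163, -0.003]
contact_force: [-0.5, -0.9, -2.4]
gripper_width: 0.244
```

```bash
python3 - <<'E'
from h import *
s=state();print(s['time'],s['tool_pos'],s['tool_rot'],s['contact_force']); 
for n in('wrist','side','scene'): snap(n,'a_'+n)
crop('a_wrist',0,0,512,384,1.5,'aw');crop('a_side',230,150,330,240,7,'as');crop('a_scene',225,130,325,220,7,'ac')
E
```

```text
15.7 [ 0.53233789 -0.02242374  0.19449297] [-0.00109178  0.98656417  0.16334912 -0.00264702] [-0.50104911 -0.92335355 -2.42656787]
```

View pics/aw.png

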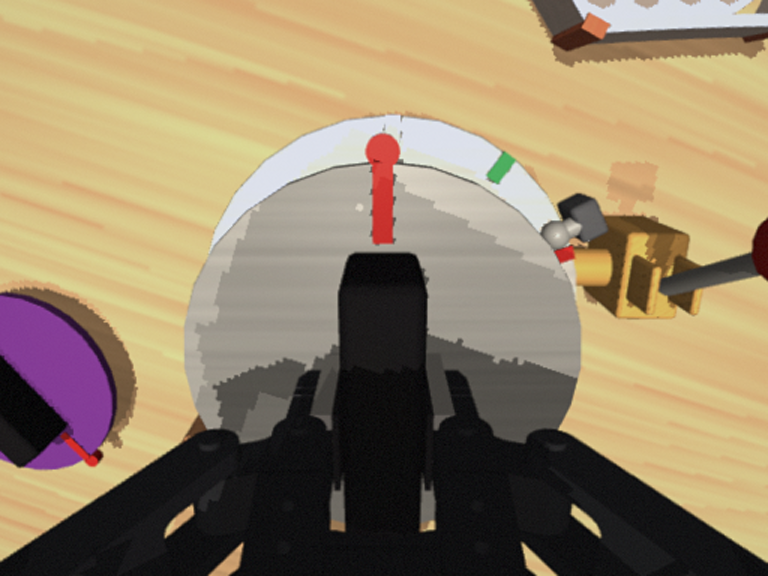

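View pics/as.png

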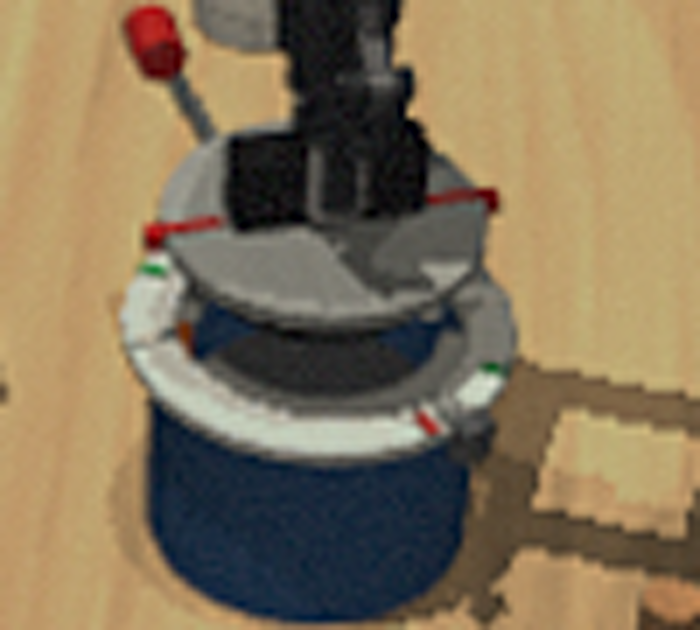

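View pics/ac.png

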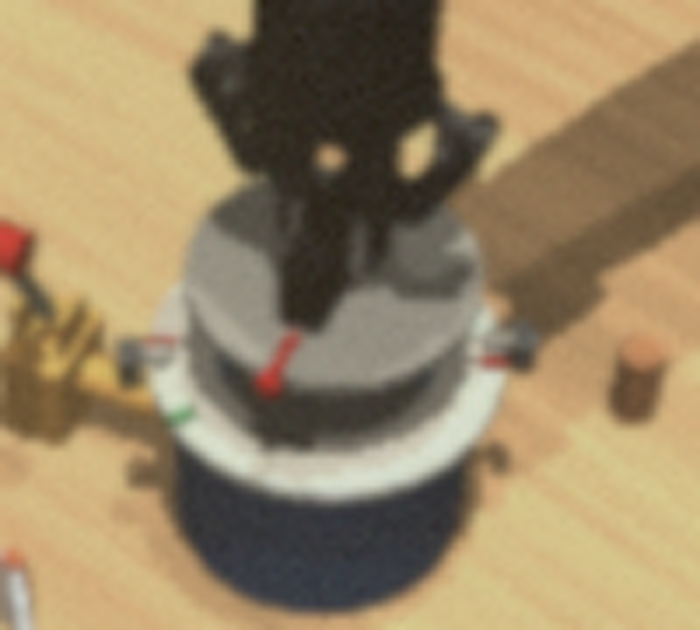

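```bash
python3 - <<'E'
from h import *
g=atz('a_wrist',500/1.5,167/1.5,.11)[:2]; r=lambda a:np.array([np.cos(a),np.sin(a)])
print('pot c',g-.076*r(.326-.61))
w=atz('a_wrist',394/1.5,127/1.5,.11)[:2]; print('white',w,(w-PC),np.linalg.norm(w-PC),np.arctan2(*(w-PC)[::-1]))
for tz in (.1945,.197):
  e=atz('a_wrist',382/1.5,150/1.5,tz-.0277)[:2]; 
  print('lid c',e-.069*r(.326),e)
for z in (.163,.167,.17):
  a=atz('a_side',230+154/7,150+236/7,z);b=atz('a_side',230+490/7,150+199/7,z);m=(a+b)/2;print(m,np.linalg.norm(a-b),np.arctan2(*(a-b)[[1,0]]))
  print('scene ear',atz('a_scene',225+268/7,130+381/7,z)[:2]-.069*r(.326))
for t in range(3): print(state()['tool_pos'])
E
```

```text
pot c [ 0.52975263 -0.02611288]
white [ 0.60345788 -0.00230029] [0.07265788 0.02299971] 0.07621124563406857 0.30656854111740733
lid c [ 0.53136067 -0.02196293] [5.96726501e-01 1.34752192e-04]
lid c [ 0.53149818 -0.02192603] [5.96864011e-01 1.71655739e-04]
[ 0.53288615 -0.02457863  0.163     ] 0.13954363774664968 0.3326714584211662
scene ear [ 0.53227535 -0.02367752]
[ 0.53273209 -0.01928049  0.167     ] 0.1387681679248268 0.33267145842116685
scene ear [ 0.53486151 -0.02142076]
[ 0.53261654 -0.01530689  0.17      ] 0.1381865655584595 0.3326714584211671
scene ear [ 0.53680113 -0.01972819]
[ 0.53408679 -0.02288166  0.19769749]
[ 0.53408679 -0.02288166  0.19769749]
[ 0.53408679 -0.02288166  0.19769749]
```

Call:
servo_tool(deltas=[[[8,0,0,0,0],[8,0,0,0,0]]])

```text
time: 16.1
tool_pos: [0.5343, -0.0235, 0.1983]
tool_rot: [0.0, 0.987, 0.163, 0.001]
contact_force: [-0.3, -0.4, -3.0]
gripper_width: 0.247
```

Call:
servo_tool(deltas=[[[8,-2.5,-3,-8,0],[8,-2.5,-3,-16,0],[8,-2.5,-3,-24,0],[8,-2.5,-3,-24,0]]])

```text
time: 16.6
tool_pos: [0.5306, -0.0265, 0.1723]
tool_rot: [-0.0, 0.987, 0.163, -0.001]
contact_force: [-0.3, 0.8, -2.7]
gripper_width: 0.245
```

```bash
cat > lidc.py <<'E'
import sys
from h import *
n=sys.argv[1]
s=state();print(s['time'],s['tool_pos'],s['tool_rot'],s['contact_force'],s['gripper_width']); 
for k in('wrist','side','scene'): snap(k,n+'_'+k)
crop(n+'_wrist',0,0,512,384,1.5,n+'w');crop(n+'_side',230,150,330,240,7,n+'s');crop(n+'_scene',225,130,325,220,7,n+'c')
s=state();print(s['tool_pos'],s['contact_force'])
E
python3 lidc.py b
```

```text
16.6 [ 0.53062967 -0.02653583  0.17225339] [-4.58133943e-04  9.86680003e-01  1.62668274e-01 -1.18059399e-03] [-0.25829368  0.807833   -2.68501815] 0.24514265642867433
[ 0.53158485 -0.02668638  0.17387162] [ 0.75688111 -0.0437871  -3.98873479]
```

View pics/bw.png

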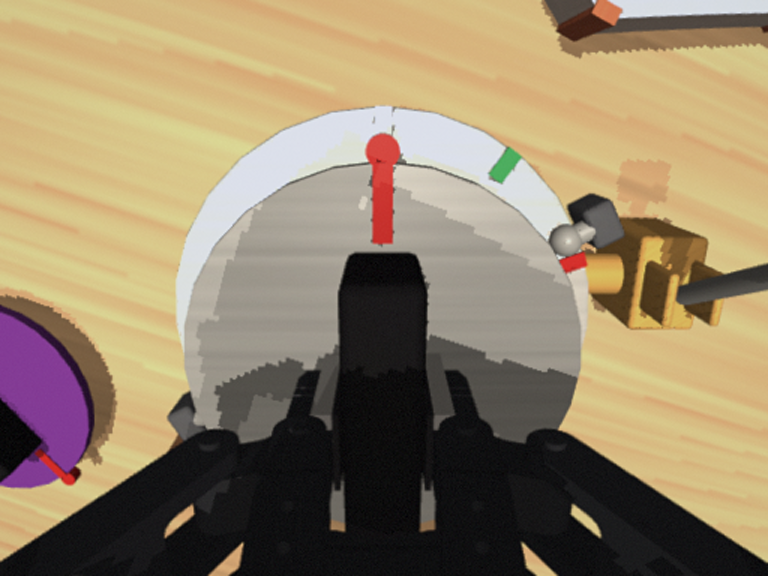

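View pics/bs.png

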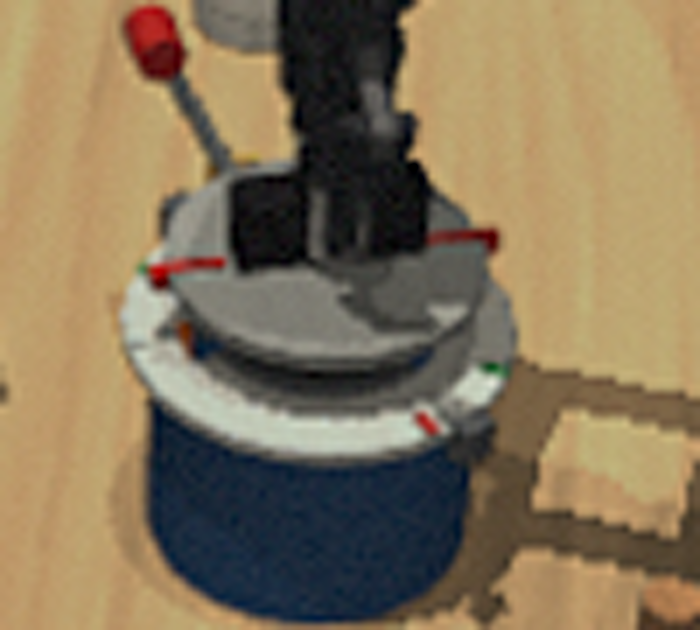

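View pics/bc.png

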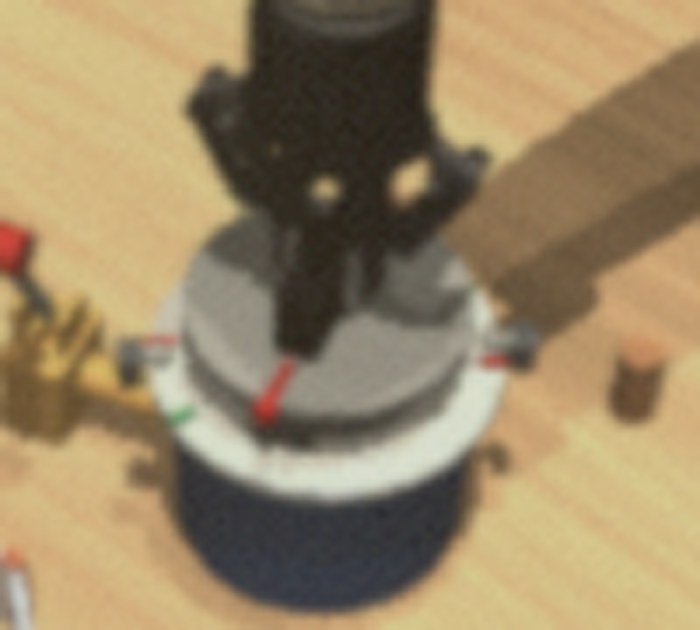

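```bash
python3 - <<'E'
from h import *
r=lambda a:np.array([np.cos(a),np.sin(a)])
g=atz('b_wrist',505/1.5,165/1.5,.11)[:2];gc=g-.076*r(-.284);e=atz('b_wrist',382/1.5,150/1.5,.1453)[:2]-.069*r(.326);print(gc,e,gc-e)
for z in (.143,.146,.149):
  a=atz('b_side',230+160/7,150+275/7,z);b=atz('b_side',230+489/7,150+239/7,z);m=(a+b)/2;print(m,np.linalg.norm(a-b),np.arctan2(*(a-b)[[1,0]]))
  print('scene',atz('b_scene',225+265/7,130+411/7,z)[:2]-.069*r(.326))
E
```

```text
[ 0.52970803 -0.02652491] [ 0.52980102 -0.02616622] [-9.29831354e-05 -3.58691055e-04]
[ 0.53067593 -0.02474397  0.143     ] 0.1379091737361071 0.3277091477467465
scene [ 0.53277671 -0.02444839]
[ 0.53057247 -0.02087712  0.146     ] 0.13734992293504175 0.3277091477467453
scene [ 0.53466811 -0.02279356]
[ 0.53046901 -0.01701027  0.149     ] 0.1367906721339764 0.3277091477467459
scene [ 0.5365595  -0.02113874]
```

Aligned within about 1 mm, and the yaw matches. I'll lower it in.

Call:
servo_tool(deltas=[[[8,0,0,-6,0],[8,0,0,-12,0],[8,0,0,-17,0],[8,0,0,-17,0]]])

```text
time: 17.25
tool_pos: [0.5309, -0.0266, 0.1558]
tool_rot: [-0.0, 0.987, 0.163, -0.001]
contact_force: [-0.4, -0.0, -3.2]
gripper_width: 0.245
```

Call:
servo_tool(deltas=[[[8,0,0,-4,0],[8,0,0,-8,0],[8,0,0,-8,0]]])

```text
time: 17.62
tool_pos: [0.5311, -0.0266, 0.1482]
tool_rot: [-0.0, 0.987, 0.163, -0.0]
contact_force: [-0.9, 0.5, -2.1]
gripper_width: 0.246
```

```bash
python3 lidc.py d
```

```text
17.625 [ 0.53109423 -0.02662711  0.1481699 ] [-1.70411706e-04  9.86677865e-01  1.62685433e-01 -4.60285097e-04] [-0.85422753  0.45853942 -2.11350198] 0.2462625858247197
[ 0.53151843 -0.02668731  0.14884603] [ 0.41129797  0.24696026 -2.62292142]
```

View pics/ds.png

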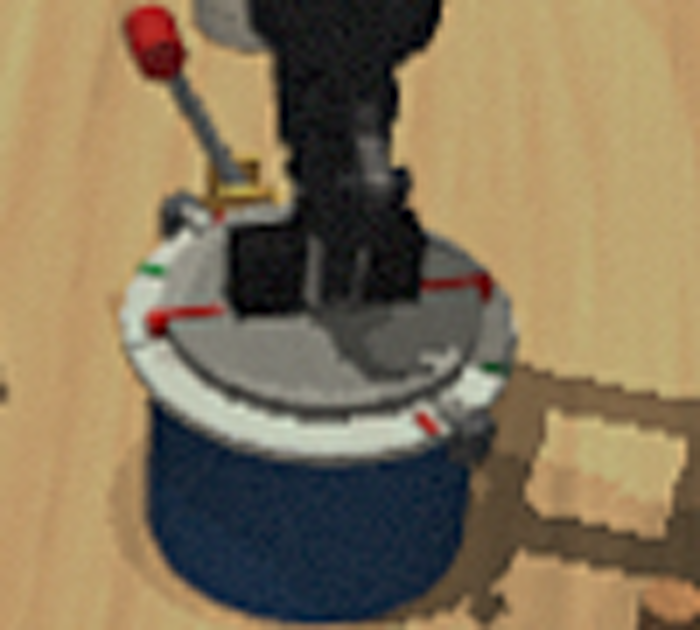

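Call:
servo_tool(deltas=[[[8,0,0,-2,0],[8,0,0,-3.5,0],[8,0,0,-3.5,0],[8,0,0,-3.5,0]]])

```text
time: 18.27
tool_pos: [0.5316, -0.0267, 0.1457]
tool_rot: [0.0, 0.987, 0.163, 0.0]
contact_force: [-1.4, 0.3, 1.2]
gripper_width: 0.244
```

Seated: the force rose by about 4 N at tool z 0.1457, so the origin is near 88 mm. I'll turn it clockwise slowly.

Call:
servo_tool(deltas=[[[8,0,0,0,-0.6],[8,0,0,0,-1.2],[8,0,0,0,-1.8],[8,0,0,0,-2.4],[8,0,0,0,-3]]])

```text
time: 18.9
tool_pos: [0.532, -0.0261, 0.1457]
tool_rot: [-0.0, 1.0, 0.006, 0.001]
contact_force: [0.4, 2.1, 0.7]
gripper_width: 0.246
```

```bash
python3 lidc.py e
```

```text
18.9 [ 0.53195274 -0.02612739  0.14571691] [-4.83051630e-04  9.99982261e-01  5.88829395e-03  7.57013227e-04] [0.44806731 2.05044648 0.71942399] 0.24599855023991976
[ 0.53184147 -0.02608745  0.14574295] [-0.96488882  4.05350102  2.00528165]
```

View pics/ew.png

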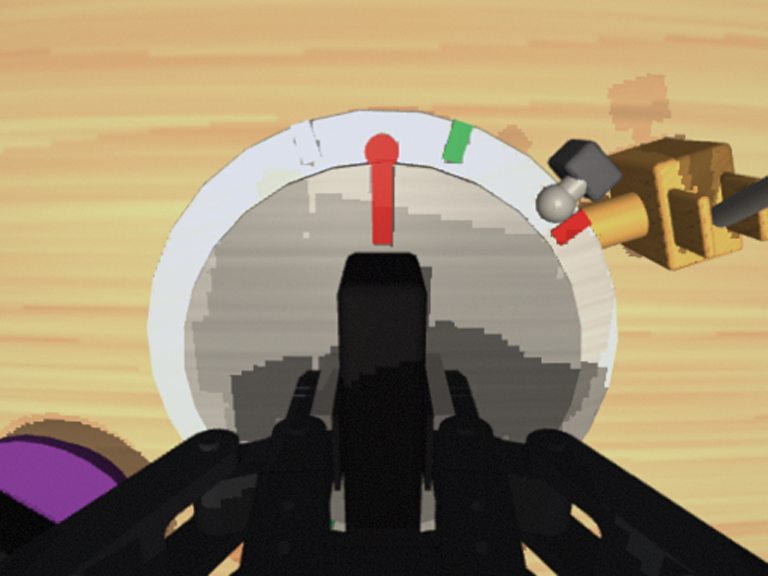

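View pics/es.png

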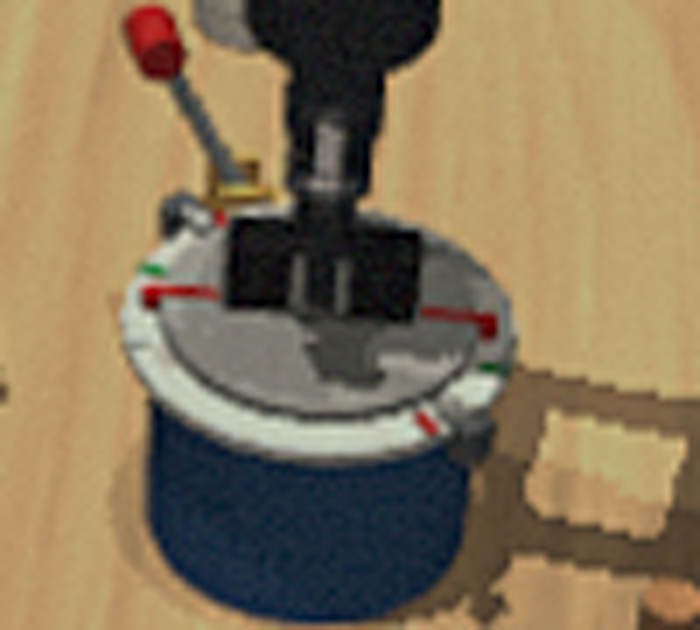

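Call:
servo_tool(deltas=[[[8,0,0,0,-0.6],[8,0,0,0,-1.2],[8,0,0,0,-1.8],[8,0,0,0,-2.4],[8,0,0,0,-2.85]]])

```text
time: 19.68
tool_pos: [0.5319, -0.0263, 0.1457]
tool_rot: [-0.0, 0.99, -0.142, 0.001]
contact_force: [0.8, 3.7, 0.6]
gripper_width: 0.247
```

Call:
servo_tool(deltas=[[[8,0,0,0,0],[8,0,0,0,0],[8,0,0,0,0]]])

```text
time: 20.05
tool_pos: [0.5319, -0.0263, 0.1457]
tool_rot: [-0.0, 0.99, -0.142, 0.001]
contact_force: [1.7, 5.3, 2.4]
gripper_width: 0.245
```

```bash
python3 lidc.py f
```

```text
20.05 [ 0.53187239 -0.02632938  0.14570774] [-4.35733956e-04  9.89871032e-01 -1.41967623e-01  5.86469785e-04] [1.65202957 5.30062671 2.35805963] 0.24535319398390498
[ 0.53186828 -0.02631953  0.14570476] [1.23062059 4.22936129 1.6676805 ]
```

View pics/fw.png

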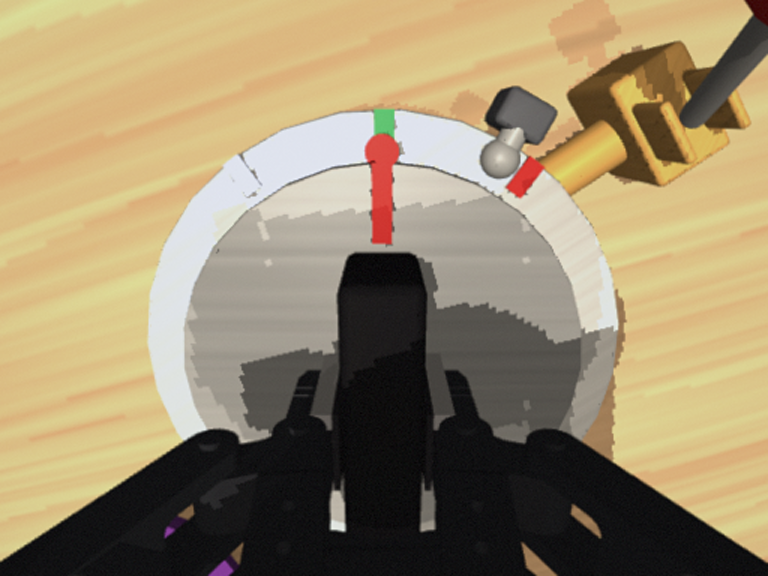

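View pics/fs.png

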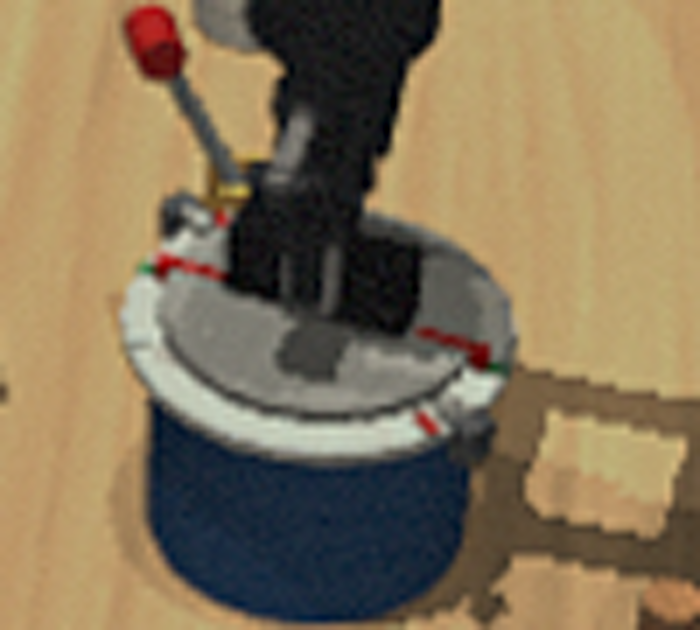

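View pics/fc.png

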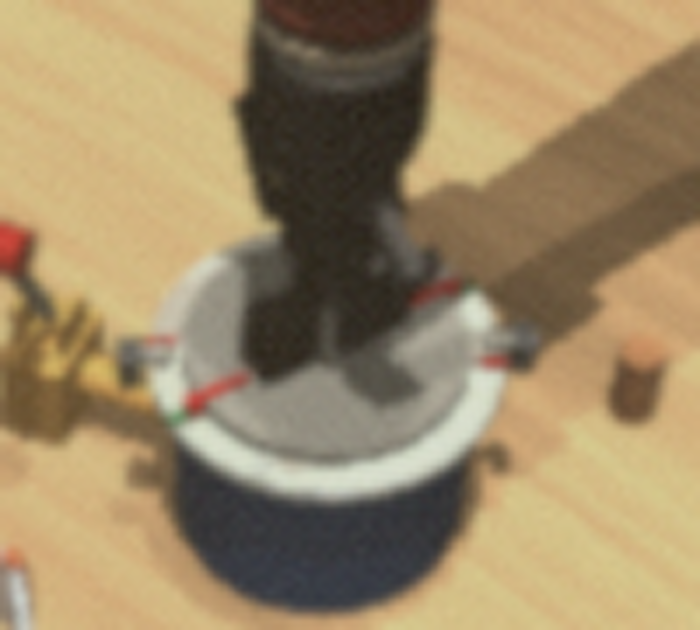

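The ears stand at the green marks in all three views, the lid is flat on the rim, and the grip is holding. Handing in.

```bash
python3 -c "
from h import *
print(job_done()); s=state(); print(s['time'],s['tool_pos'],s['tool_rot'],s['gripper_width'])"
```

```text
the job is handed in; nothing more can be done
None
the job is handed in; nothing more can be done
```

The job is handed in, at about 20 s on the robot's clock. No verdict is reported, so these are my own last checks.

- **Relief lever:** I pinched the red grip and pulled it to about 0.87 rad, plus a further 4 mm. I then eased it back at roughly 0.5 rad/s commanded, against the 2 rad/s limit, and released it against its rest stop. Afterwards the grip was at the same pixel in the scene view as at the start, and the last side view shows it still there.
- **Lid seating:** I lowered the lid into the slots. Tool height 0.1457 m puts its origin near 88 mm, and the contact force rose by about 4 N, so I take it as seated. It is centred within about 1.5 mm.
- **Lid turn:** I turned it clockwise 0.61 rad by the tool orientation. All three views show the red pointers at the green marks, well short of the lock balls. The ear did not shift relative to the fingers. The gripper is still closed on the handle, at about 21 mm.
- **Other items:** I did not go near the bottle or cup. The cork looks unmoved in the last scene picture; I did not re-measure the bottle or cup.

**Disagreements:** The cameras and tool readings differed by 1–3 mm while I was aligning the lid. The two lever views differed slightly at full stroke, 0.84 against 0.87–0.89 rad. Both are above the 0.8 needed.

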